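Make up two cruet stands for the tables

ROBOT

A 7-joint arm with a two-finger parallel gripper is mounted at the origin on a cart in front of the work surface, level with it; the furniture and walls round the work are solid. World frame = base frame: x ahead of the robot, y to its left, z up, the work surface at z = 0. Lengths are in m, angles in rad, forces in N, time in s.
With the tool pointing down it reaches from about 0.4 to 0.85 m from the base axis. Payload 10.4 kg.
Tool frame: the origin (TCP) lies at the very end of the fingers, on their centre line; the grasp point (between the pads) lies 19 mm behind it; z points along the fingers, y is the line along which they close (so a half turn about z gives the same grasp; the last joint's range is limited). The gripper opens to 85 mm and grips with 20 to 120 N. Pads are 22 mm wide; open, the fingers measure 114 mm over their backs; the gripper's body (76 mm by 85 mm) begins 54 mm behind the grasp point. The pads swing forward as they close: fully open they stand 13 mm farther back than shut.
Start: joints at [1.321, 0.332, -0.065, 1.46, 0.022, 1.35, -0.088], TCP at [0.141, -0.609, 0.231] pointing down, gripper open.
Joint ranges: [-2.6, 2.6], [-0.5, 2.12], [-1.47, 1.34], [0.16, 2.42], [-1.27, 4.41], [0.06, 2.06], [-2.6, 2.6]. Speed limits (rad/s): [2.22, 2.22, 2.79, 2.79, 3.14, 3.14, 3.14].

INTERFACE

Orientations are given as a unit quaternion [x, y, z, w].
In Python, from workcell import manip, vision, order gives the robot as it stands. The module is installed in compiled form; this text tells all that it offers.
- The arm moves only by the tool move_arm, never from a script. Its argument "motion" is a list of rows, each a list of 3 entries, a list of its own where there are three numbers: the shift along the tool's x, y, z scaled (see below), then the turn, a rotation vector about the tool's x, y, z scaled (see below), then the opening, from -1 (shut) to 1 (fully open). In form: [[[dx, dy, dz], [wx, wy, wz], hand], ...]. A call has 1 to 12 rows; each row shifts and turns the commanded pose from where the row before left it, along the tool's axes as they then stand; what a row does not reach is not made up. The controller multiplies each number of a shift by 0.75 m and each number of a turn by pi/4 rad. A row lasts 1/10 s, in which the tool goes at most 50 mm and 8.59 degrees, less where a joint would pass 70% of its speed; a pose out of reach is approached as far as the arm can. A call with a number of a shift or a turn outside -1 to 1 is refused whole. A call with a gripper value outside its range is refused whole. The fingers move at their own pace and stop on an object; "newtons" is the grip in N (left out, the last holds). Time passes only in rows, so rows that do not move let the fingers close. It gives the time, the measured TCP pose, the force, the opening and the grip force at its end, in the units of the state.
- manip.get_obs(): the state, without advancing time (a new reading comes with each control period).
- vision.camera(name): name is "scene" or "side" or "wrist"; returns a dict with "pixels" (420x560x3 uint8, red, green, blue), "fx", "fy", "cx", "cy" (pixels), "R" (3x3) and "t" (3): a world point X has camera coordinates R X + t. Camera axes: x right, y down, z forward; pixel columns grow to the right and rows downward; lengths in m; the calibration is good to about 2 mm. A picture is of the moment at which its call begins. There is no depth.
- order.hand_in(): hands the job in; it is judged then, once.
The state is a dict: "clock": time; "joint_pos": joint angles; "joint_velocities": joint speeds; "tau": joint torques, N m; "position": TCP position; "ee_rot": TCP orientation; "ft_force": force on the tool from outside, world axes, zero at the start; "torque": the same for the moment, N m; "grip_width": opening from 0.0 (shut) to 1.0 (fully open); "grasp_force": force on a finger pad.
Only numpy, scipy, OpenCV 4.12 (cv2) and the standard library are available. Lean on these libraries where they do the work, as an engineer would, in place of code of your own. Each camera call takes 0.05 s, during which the arm holds its last target. There are 200 camera calls.

TASK

Make up the two wooden cruet stands for the tables from the stock standing to the right of them. The long stand gets the small corked bottle in its small well, a salt shaker in the middle well and the round spice jar with the dark cap in the other end well; the short stand gets the square spice jar in the square well, its sides in line with the well's, and the other salt shaker in the round well. Everything stands upright on the floor of its well; knock nothing over, and leave the tall corked bottle and the bottle without a cork where they stand.

Things in the scene. Friction and masses are not known exactly. Their poses are not given: they have to be found in the camera images.
- stand_long: Long cruet stand: pale wooden block, fixed, 226 (y) x 100 (x) x 33 mm high, brass bar handle 20 mm out at each short end. Three round wells in a row at x = 0, in its own frame: the small one, 50 mm across, at y = +72 mm; the middle one, 60 mm, at y = +8 mm; the other end one, 60 mm, at y = -66 mm. Well floors flat, dark, 8 mm above the worktop. Origin: centre of the underside, z up.
- stand_short: Short cruet stand: pale wooden block, fixed, 166 (y) x 100 (x) x 33 mm high, brass bar handle 20 mm out at each short end. Two wells at x = 0, in its own frame: a square one, 58 x 58 mm with sides along x and y, at y = +36 mm and a round one, 60 mm across, at y = -36 mm. Well floors flat, dark, 8 mm above the worktop. Origin: centre of the underside, z up.
- small_corked: The small corked bottle: clear glass, 82 mm high with its cork, round body 34 mm across up to 44 mm, then narrowing to the neck. About 0.08 kg. Origin: centre of the underside, z up. Like all the stock it stands upright on the worktop.
- round_spice: The round spice jar: glass cylinder 42 mm across with a printed label and a dark brown round cap, 44 mm across, from 85 mm up; 105 mm high in all. About 0.12 kg. Origin: centre of the underside, z up.
- square_spice: The square spice jar: four-sided glass with rounded corners and a printed label, 41 mm between its flat sides, which face along its own x and y and reach up to 64 mm; above it narrows to a round mustard-yellow cap, 41 mm across, from 76 mm up; 96 mm high in all. About 0.12 kg. Origin: centre of the underside, z up.
- shaker_a: One of two identical salt shakers: clear glass, 43 mm across at its widest, 28 mm up, tapering to a domed grey metal top, 34 mm across from 62 to 78 mm; 90 mm high. Leans up to 0.06 rad when it stands. Either shaker may serve in either stand. About 0.12 kg. Origin: centre of the underside, z up.
- shaker_b: The other salt shaker, the same as shaker_a. (Keep the arm clear of the solid display case behind the stands: 330 mm high, its front at x = 0.70 m from y = -0.17 to 0.14 m, a knob 28 mm before it near y = 0.10.)
- tall_corked: The tall corked bottle: clear glass with a small paper tag, 47 to 49 mm across, 127 mm high, the tallest of the stock. Not wanted; it stays where it is. Origin: centre of the underside.
- bottle_open: The small clear glass bottle without a cork, 39 mm across, 85 mm high. Not wanted; it stays where it is. Origin: centre of the underside.
There are look-alikes about, which are no part of the job. What is shaped like the round_spice but green or purple is not meant.

How it is judged:
At the end, for the whole second after the job is handed in: Each of the five things stands in its own well as asked (jar within 20 degrees of the square well's sides): within 14 mm of its centre, underside 4-13 mm above the stand's, upright within 0.12 rad, released, at rest. Tall corked and open bottles upright, within 20 mm of their start (x of small_corked in the frame of stand_long between -0.014 and 0.014 m and y of small_corked in the frame of stand_long between 0.058 and 0.086 m and z of small_corked in the frame of stand_long between 0.004 and 0.013 m and angle between each of small_corked, round_spice, square_spice, tall_corked, bottle_open's own z axis and vertical below 0.12 rad and x of round_spice in the frame of stand_long between -0.014 and 0.014 m and y of round_spice in the frame of stand_long between -0.08 and -0.052 m and z of round_spice in the frame of stand_long between 0.004 and 0.013 m and x of square_spice in the frame of stand_short between -0.014 and 0.014 m and y of square_spice in the frame of stand_short between 0.022 and 0.05 m and z of square_spice in the frame of stand_short between 0.004 and 0.013 m and (angle between the x axis of square_spice and the x axis of stand_short, either way round below 0.35 rad or angle between the x axis of square_spice and the y axis of stand_short, either way round below 0.35 rad) and ((x of shaker_a in the frame of stand_long between -0.014 and 0.014 m and y of shaker_a in the frame of stand_long between -0.006 and 0.022 m and z of shaker_a in the frame of stand_long between 0.004 and 0.013 m and angle between each of shaker_a, shaker_b's own z axis and vertical below 0.12 rad and x of shaker_b in the frame of stand_short between -0.014 and 0.014 m and y of shaker_b in the frame of stand_short between -0.05 and -0.022 m and z of shaker_b in the frame of stand_short between 0.004 and 0.013 m) or (x of shaker_b in the frame of stand_long between -0.014 and 0.014 m and y of shaker_b in the frame of stand_long between -0.006 and 0.022 m and z of shaker_b in the frame of stand_long between 0.004 and 0.013 m and angle between each of shaker_b, shaker_a's own z axis and vertical below 0.12 rad and x of shaker_a in the frame of stand_short between -0.014 and 0.014 m and y of shaker_a in the frame of stand_short between -0.05 and -0.022 m and z of shaker_a in the frame of stand_short between 0.004 and 0.013 m)) and distance of each of tall_corked, bottle_open from where it was at the start of the episode below 0.02 m and linear speed of each of small_corked, round_spice, square_spice, shaker_a, shaker_b, tall_corked, bottle_open below 0.02 m/s); the robot touches nothing.
It fails at once if a thing of the stock is knocked over (leans more than 0.7 rad) (angle between any of small_corked, round_spice, square_spice, shaker_a, shaker_b, tall_corked, bottle_open's own z axis and vertical above 0.7 rad).
It fails at once if the tall corked bottle or the open bottle is shifted more than 25 mm or picked up (distance of any of tall_corked, bottle_open from where it was at the start of the episode above 0.025 m).
It also fails if it takes over 125 s, if anything falls off the work surface, if the arm or the gripper's body presses on something with over 40 N, if the wrist force passes 120 N, or if a joint passes its speed limit or range.

## Working session

There is one attempt and no reset: what is moved stays moved. The work goes in short steps, Python scripts to look and compute and a tool call to move; the robot and the scene stay as the last step left them, time stands still between calls to the robot, and variables do not carry over. Pictures are saved under pics/ and viewed, at most 14 in all, crops included, and the job is handed in when it is done.

Besides the shell and the picture viewer there is one more tool, called after "Call:" by a JSON object that holds its "api" and its "payload". move_arm: Moves the arm, as the interface text tells. Its arguments: {"type":"object","properties":{"motion":{"type":"array"},"newtons":{"type":"number"}},"required":["motion"]}

```bash
mkdir -p pics; python3 - <<'E'
from workcell import manip, vision, order
import cv2,numpy as np
o=manip.get_obs();print(o)
for n in ("scene","side","wrist"):
    c=vision.camera(n);print(n,c["fx"],c["fy"],c["cx"],c["cy"],np.round(c["R"],4).tolist(),np.round(c["t"],4).tolist())
    cv2.imwrite(f"pics/{n}0.png",c["pixels"][:,:,::-1]);
E
```

```text
{'clock': 0.0, 'joint_pos': array([ 1.32138555,  0.33289574, -0.06469414,  1.46097339,  0.02158793,
        1.34990081, -0.08849667]), 'joint_velocities': array([ 2.05734658e-05, -4.67494556e-04,  1.42343755e-03, -5.37930507e-04,
        1.36418093e-03, -3.16180300e-04, -2.22496402e-04]), 'tau': array([ 1.07297408e-03, -6.25438142e+01,  4.95887746e-02, -3.91607809e+01,
        1.63278077e-02,  9.64481063e-03, -1.44700857e-05]), 'position': array([ 0.14045064, -0.60861257,  0.2304857 ]), 'ee_rot': array([ 9.93575274e-01,  1.13170781e-01, -1.13494567e-04, -7.32413234e-04]), 'ft_force': array([0.0309345 , 0.0901682 , 0.56971988]), 'torque': array([-0.06791735,  0.00481249, -0.0527163 ]), 'grasp_force': 0.0, 'grip_width': 0.9989187488048601}
scene 383.32608219532364 383.32608219532364 279.283521450285 212.23999038605132 [[0.569, -0.8223, 0.0019], [-0.5901, -0.41, -0.6955], [0.5727, 0.3946, -0.7185]] [-0.4663, 0.2778, 0.6019]
side 498.8816085062429 498.8816085062429 285.8311998666137 215.64859076788272 [[-0.8367, -0.5475, -0.0154], [-0.2903, 0.4671, -0.8352], [0.4644, -0.6943, -0.5497]] [0.3593, 0.268, 0.7841]
wrist 327.77676240841276 327.77676240841276 277.8748215098122 206.40834213955503 [[0.2248, -0.9744, -0.0009], [-0.937, -0.2164, 0.2741], [-0.2673, -0.0608, -0.9617]] [-0.6251, -0.0351, 0.3774]
```

View pics/scene0.png

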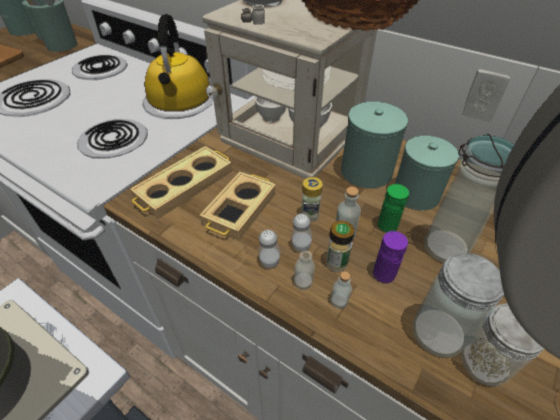

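View pics/side0.png

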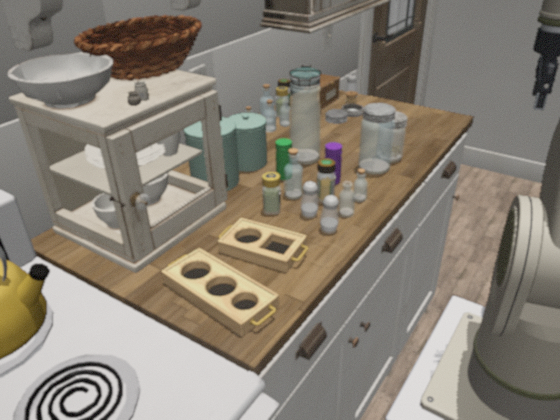

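```bash
python3 - <<'E'
import cv2
a=cv2.imread("pics/scene0.png")[140:320,110:430];b=cv2.imread("pics/side0.png")[140:340,150:400]
def grid(im,s,x0,y0):
    h,w=im.shape[:2];im=cv2.resize(im,None,fx=s,fy=s,interpolation=cv2.INTER_CUBIC)
    for x in range((x0+19)//20*20,x0+w,20):
        cv2.line(im,(int((x-x0)*s),0),(int((x-x0)*s),6),(0,0,255),1);cv2.putText(im,str(x),(int((x-x0)*s)-10,16),0,.35,(0,0,255))
    for y in range((y0+19)//20*20,y0+h,20):
        cv2.line(im,(0,int((y-y0)*s)),(6,int((y-y0)*s)),(0,0,255),1);cv2.putText(im,str(y),(8,int((y-y0)*s)+4),0,.35,(0,0,255))
    return im
cv2.imwrite("pics/a1.png",grid(a,2.5,110,140));cv2.imwrite("pics/b1.png",grid(b,3,150,140))
E
```

```text
(no output)
```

View pics/a1.png

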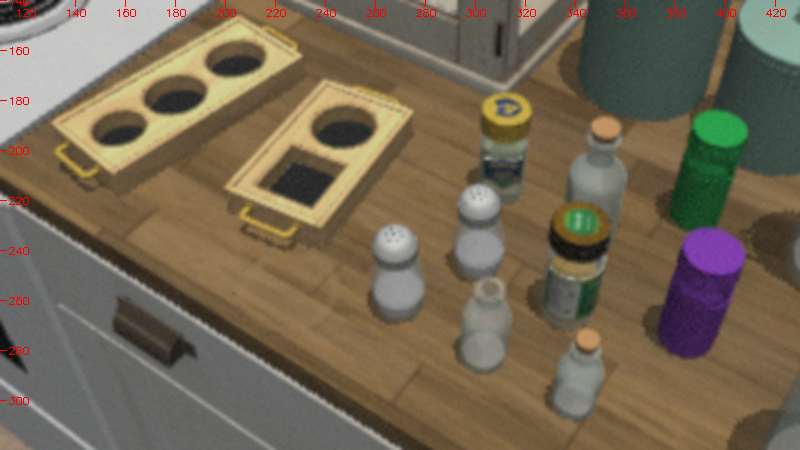

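View pics/b1.png

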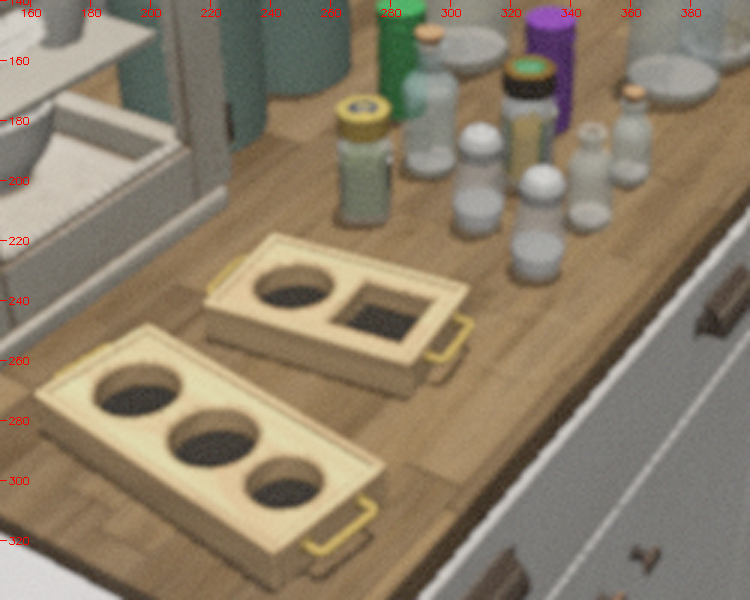

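```bash
cat > h.py <<'E'
import numpy as np,cv2
from workcell import manip,vision
def ray(c,p):
    R=np.array(c["R"]);d=R.T@np.array([(p[0]-c["cx"])/c["fx"],(p[1]-c["cy"])/c["fy"],1]);return -R.T@np.array(c["t"]),d/np.linalg.norm(d)
def plane(c,p,z):
    o,d=ray(c,p);return o+d*(z-o[2])/d[2]
def tri(obs):
    A=0;b=0
    for c,p in obs:
        o,d=ray(c,p);M=np.eye(3)-np.outer(d,d);A=A+M;b=b+M@o
    x=np.linalg.solve(A,b);r=[np.linalg.norm((np.eye(3)-np.outer(d,d))@(x-o)) for o,d in (ray(c,p) for c,p in obs)]
    return x,max(r)
def proj(c,X):
    q=np.array(c["R"])@X+c["t"];return q[0]/q[2]*c["fx"]+c["cx"],q[1]/q[2]*c["fy"]+c["cy"]
E
python3 - <<'E'
from h import *
import numpy as np
np.set_printoptions(precision=4,suppress=True)
A=vision.camera("scene");B=vision.camera("side")
fa=lambda p:(110+p[0]/2.5,140+p[1]/2.5)
fb=lambda p:(150+p[0]/3,140+p[1]/3)
P=dict(square=((507,107),(363,106)),tall=((606,126),(430,31)),round=((582,222),(530,67)),sh1=((395,238),(543,175)),sh2=((479,197),(481,134)),open=((489,288),(592,132)),small=((588,338),(634,92)),
Ls=((119,129),(285,483)),Lm=((176,95),(213,438)),Le=((236,59),(138,390)),Sr=((344,127),(294,286)),
Lc1=((53,122),(385,467)),Lc2=((116,172),(273,553)),Lc3=((301,56),(36,393)),Lc4=((236,17),(150,323)),
Sc1=((229,186),(469,288)),Sc2=((318,226),(411,362)),Sc3=((413,113),(205,297)),Sc4=((325,80),(272,234)))
P={k:(v[0],v[1]) for k,v in P.items()}
for k,(a,b) in P.items():
    x,r=tri([(A,fa(a)),(B,fb(b))]);print(k,x,round(r,4), plane(A,fa(a),.033)[:2] if k[0] in"LS" else '')
E
```

```text
square [ 0.6168 -0.2245  0.0954] 0.0008 
tall [ 0.6117 -0.3143  0.1246] 0.0012 
round [ 0.532  -0.3389  0.1026] 0.0014 
sh1 [ 0.4561 -0.2253  0.0829] 0.0006 
sh2 [ 0.527  -0.2544  0.0826] 0.001 
open [ 0.4578 -0.3067  0.0797] 0.0012 
small [ 0.4602 -0.385   0.0788] 0.0015 
Ls [0.459  0.0917 0.0242] 0.0001 [0.4536 0.083 ]
Lm [0.5234 0.0829 0.024 ] 0.0002 [0.517  0.0742]
Le [0.5963 0.0726 0.0244] 0.0003 [0.5894 0.0645]
Sr [ 0.5788 -0.0775  0.0249] 0.0002 [ 0.5724 -0.0832]
Lc1 [0.3923 0.089  0.0751] 0.008 [0.4257 0.1396]
Lc2 [ 0.456   0.1052 -0.0291] 0.0067 [0.4139 0.044 ]
Lc3 [ 0.6947  0.0732 -0.0281] 0.0067 [0.6295 0.0151]
Lc4 [0.5919 0.0606 0.0784] 0.0045 [0.6407 0.1113]
Sc1 [ 0.4313 -0.0811  0.0762] 0.0008 [ 0.4574 -0.0481]
Sc2 [ 0.4986 -0.1043 -0.0264] 0.0041 [ 0.4654 -0.1395]
Sc3 [ 0.6766 -0.0858 -0.0268] 0.0012 [ 0.6238 -0.1238]
Sc4 [ 0.5794 -0.0609  0.0767] 0.003 [ 0.6144 -0.0273]
```

```bash
python3 - <<'E'
from h import *
np.set_printoptions(precision=4,suppress=True)
A=vision.camera("scene");B=vision.camera("side")
fa=lambda p:(110+p[0]/2.5,140+p[1]/2.5)
fb=lambda p:(150+p[0]/3,140+p[1]/3)
L=[((53,122),(273,553)),((116,172),(385,467)),((301,56),(150,323)),((236,17),(36,393))]
S=[((229,186),(411,362)),((318,226),(469,288)),((413,113),(272,234)),((325,80),(205,297))]
for n,Q,wl in (("L",L,(.072,.008,-.066)),("S",S,(.036,-.036))):
    X=[]
    for a,b in Q:
        x,r=tri([(A,fa(a)),(B,fb(b))]);X.append(x);print(n,x,round(r,4))
    X=np.array(X);c=X.mean(0);d=X[0]+X[1]-X[2]-X[3];d[2]=0;d/=np.linalg.norm(d)
    print("centre",c,"yaw of +y",np.degrees(np.arctan2(d[1],d[0])),[c+d*w for w in wl])
A_=A["pixels"]
W=vision.camera("wrist");R=np.array(W["R"]);print("cam pos",-R.T@W["t"])
E
```

```text
L [0.4279 0.1449 0.0277] 0.0008
L [0.4153 0.0487 0.027 ] 0.0018
L [0.6326 0.0179 0.0301] 0.0003
L [0.6453 0.1158 0.0293] 0.0009
centre [0.5303 0.0818 0.0285] yaw of +y 172.13892523604633 [array([0.4589, 0.0917, 0.0285]), array([0.5223, 0.0829, 0.0285]), array([0.5956, 0.0728, 0.0285])]
S [ 0.4577 -0.0456  0.0286] 0.0021
S [ 0.4666 -0.1377  0.0296] 0.0008
S [ 0.6303 -0.1197  0.0274] 0.001
S [ 0.6176 -0.0251  0.0311] 0.0011
centre [ 0.5431 -0.0821  0.0292] yaw of +y -173.21178500787406 [array([ 0.5073, -0.0863,  0.0292]), array([ 0.5788, -0.0778,  0.0292])]
cam pos [ 0.2085 -0.5939  0.3726]
```

View pics/wrist0.png

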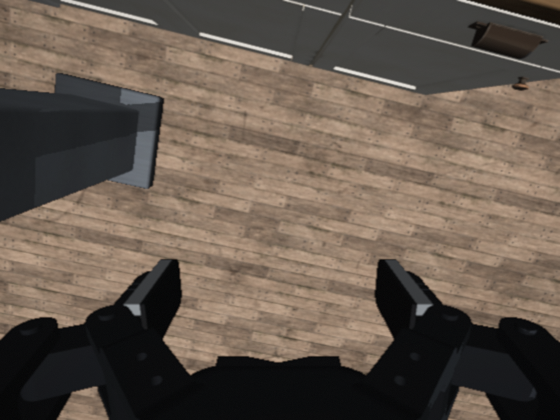

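Scene picture: candidates are the mustard-cap square jar (313,183), the tall corked bottle (352,190), the dark-cap round jar (343,229) and the shakers (268,235) and (302,219). The open bottle is at (306,255), the small corked bottle at (345,275), and the green (395,200) and purple (392,245) look-alikes are not wanted. In the a1 and b1 crops both small and square wells are at the robot's end. The wrist picture shows only floor. Next I move over the stock to measure from close by.

Call:
{"api": "move_arm", "payload": {"motion": [[[0,0,-0.03],[0,0,0.145],1],[[0,0,-0.03],[0,0,0.144],1],[[0.046,-0.046,0],[0,0,0],1],[[0.046,-0.046,0],[0,0,0],1],[[0.046,-0.046,0],[0,0,0],1],[[0.046,-0.046,0],[0,0,0],1],[[0.046,-0.046,0],[0,0,0],1],[[0.046,-0.046,0],[0,0,0],1],[[0.046,-0.046,0],[0,0,0],1],[[0.046,-0.046,0],[0,0,0],1],[[0.02,-0.046,0],[0,0,0],1],[[0,0,0],[0,0,0],1]], "newtons": 30}}

```text
clock: 1.6
position: [0.4348, -0.2929, 0.2767]
ee_rot: [1.0, 0.004, 0.001, -0.001]
ft_force: [1.2, -0.2, -1.1]
grip_width: 0.997
grasp_force: 0.0
```

```bash
cat >> h.py <<'E'
def snap(n,f):
    c=vision.camera(n);cv2.imwrite(f"pics/{f}.png",c["pixels"][:,:,::-1]);np.save(f"pics/{f}.npy",np.array([c],dtype=object),allow_pickle=True);return c
def load(f): return np.load(f"pics/{f}.npy",allow_pickle=True)[0]
def big(c,f,s=1.42):
    im=cv2.resize(np.ascontiguousarray(c["pixels"][:,:,::-1]),None,fx=s,fy=s,interpolation=cv2.INTER_CUBIC)
    h,w=c["pixels"].shape[:2]
    for x in range(0,w,40): cv2.putText(im,str(x),(int(x*s),10),0,.35,(0,0,255)); cv2.line(im,(int(x*s),0),(int(x*s),4),(0,0,255))
    for y in range(0,h,40): cv2.putText(im,str(y),(5,int(y*s)+4),0,.35,(0,0,255)); cv2.line(im,(0,int(y*s)),(4,int(y*s)),(0,0,255))
    cv2.imwrite(f"pics/{f}.png",im)
E
python3 - <<'E'
from h import *
np.set_printoptions(precision=4,suppress=True)
o=manip.get_obs();print(o["clock"],o["position"],o["ee_rot"],o["joint_pos"])
c=snap("wrist","w1");big(c,"w1b");print(-np.array(c["R"]).T@c["t"])
E
```

```text
1.6 [ 0.4348 -0.2929  0.2767] [ 1.      0.0043  0.0007 -0.0006] [ 0.8315  0.1081 -0.3497  1.6406  0.0358  1.3989 -1.0846]
[ 0.5043 -0.293   0.4183]
```

View pics/w1b.png

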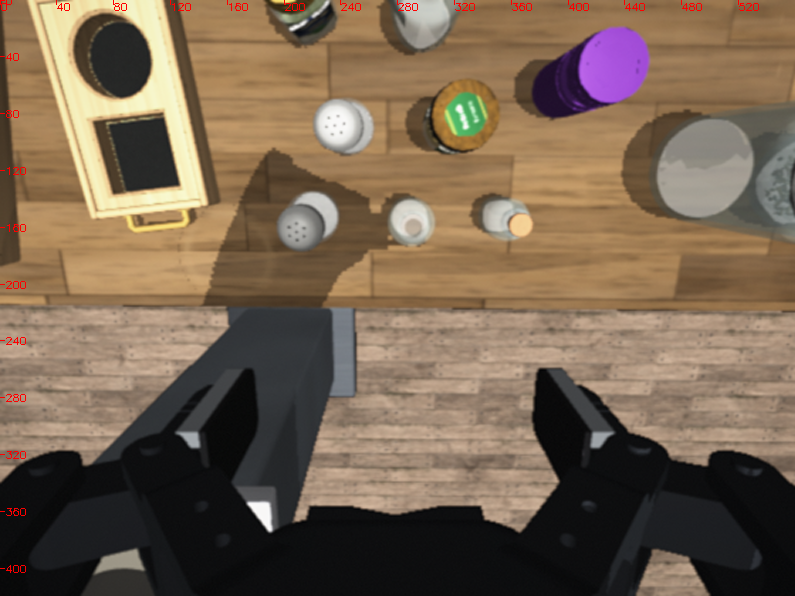

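The view shows: shakers (212,160) and (239,87), dark-cap round jar with its green print (327,81), open bottle (291,160), small cork (366,158), purple cylinder (425,45, left alone), and the square jar at the top edge. I shift left and forward for a second wrist view with the stands.

Call:
{"api": "move_arm", "payload": {"motion": [[[0.02,-0.05,-0.015],[0,0,0],1],[[0.02,-0.05,-0.015],[0,0,0],1],[[0.02,-0.05,-0.015],[0,0,0],1],[[0.02,-0.05,-0.015],[0,0,0],1],[[0.02,-0.05,-0.015],[0,0,0],1],[[0,0,0],[0,0,0],1],[[0,0,0],[0,0,0],1]]}}

```text
clock: 2.35
position: [0.5067, -0.1118, 0.3327]
ee_rot: [1.0, -0.0, 0.0, 0.0]
ft_force: [0.6, -0.7, -0.4]
grip_width: 1.004
grasp_force: 0.0
```

```bash
python3 - <<'E'
from h import *
np.set_printoptions(precision=4,suppress=True)
o=manip.get_obs();print(o["clock"],o["position"],o["ee_rot"],o["joint_pos"])
c=snap("wrist","w2");big(c,"w2b");print(-np.array(c["R"]).T@c["t"])
E
```

```text
2.35 [ 0.5067 -0.1118  0.3327] [ 1.     -0.0001  0.0002  0.0003] [ 0.6109  0.0935 -0.5159  1.5465  0.0468  1.5134 -1.4768]
[ 0.5764 -0.1123  0.4742]
```

View pics/w2b.png

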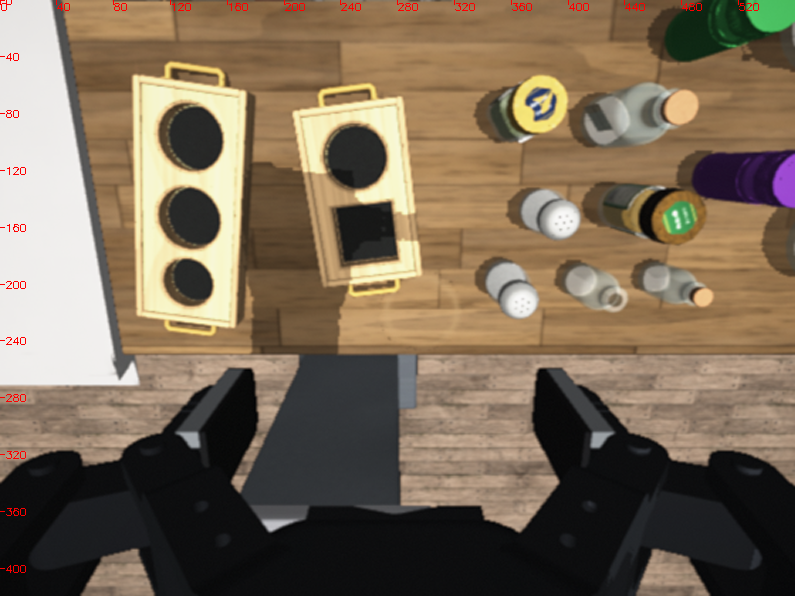

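```bash
python3 - <<'E'
from h import *
np.set_printoptions(precision=4,suppress=True)
A=load("w1");B=load("w2")
C=vision.camera("scene");D=vision.camera("side")
P=dict(round=((465,115),(679,214),(582,222),(530,67)),sh1=((301,228),(518,299),(395,238),(543,172)),sh2=((339,124),(562,220),(479,197),(481,132)),open=((413,227),(612,298),(489,288),(592,132)),small=((520,224),(703,296),(588,338),(634,92)),
square=(None,(540,104),(507,107),(363,106)),tall=(None,(681,107),(606,126),(430,31)),
Ls=(None,(188,281),(119,129),(285,483)),Lm=(None,(189,217),(176,95),(213,438)),Le=(None,(190,136),(236,59),(138,390)),Sr=(None,(355,156),(344,127),(294,286)))
f=lambda i,p:(p[0]/1.42,p[1]/1.42) if i<2 else (110+p[0]/2.5,140+p[1]/2.5) if i==2 else (150+p[0]/3,140+p[1]/3)
cs=[A,B,C,D];H=dict(round=.105,sh1=.088,sh2=.088,open=.085,small=.082,square=.096,tall=.127)
for k,v in P.items():
    w=[(cs[i],f(i,p)) for i,p in enumerate(v) if p]
    print(k,"all",*tri(w),"wrist pair",*(tri(w[:2]) if v[0] else ()),"w2 plane",plane(*w[1 if v[0] else 0],H.get(k,.033))[:2])
for n,Q,wl in (("L",[(137,313),(236,327),(246,91),(133,75)],(.072,.008,-.066)),("S",[(327,287),(421,275),(402,97),(292,110)],(.036,-.036))):
    X=np.array([plane(B,f(1,q),.033) for q in Q]);print(n,X[:,:2].tolist())
    c=X.mean(0);d=X[0]+X[1]-X[2]-X[3];d/=np.linalg.norm(d);print(c,np.degrees(np.arctan2(d[1],d[0])),[(c+d*w)[:2] for w in wl])
S=np.array([plane(B,f(1,q),.033)[:2] for q in [(332,205),(397,200),(402,260),(340,267)]]);print("sq",S.mean(0),S)
E
```

```text
round all [ 0.5335 -0.3386  0.1015] 0.0025086387099244154 wrist pair [ 0.5344 -0.338   0.1014] 0.0013629254131763396 w2 plane [ 0.536  -0.3365]
sh1 all [ 0.4575 -0.2246  0.0825] 0.0037905905512507173 wrist pair [ 0.4563 -0.2237  0.0725] 0.0002636138104168641 w2 plane [ 0.4611 -0.2195]
sh2 all [ 0.5279 -0.2543  0.0828] 0.0015342065700396916 wrist pair [ 0.5284 -0.2543  0.079 ] 0.0002580806685785892 w2 plane [ 0.5292 -0.2509]
open all [ 0.4585 -0.3064  0.0789] 0.0015921577771684304 wrist pair [ 0.4581 -0.3068  0.0757] 0.0002395809672327353 w2 plane [ 0.4611 -0.3023]
small all [ 0.4607 -0.3851  0.0785] 0.0018867250777037641 wrist pair [ 0.4617 -0.3836  0.0817] 0.0002039862787358419 w2 plane [ 0.462  -0.3835]
square all [ 0.6173 -0.2239  0.095 ] 0.0012230653499855802 wrist pair w2 plane [ 0.6176 -0.2228]
tall all [ 0.6122 -0.3141  0.1243] 0.0013900725152073722 wrist pair w2 plane [ 0.6123 -0.3122]
Ls all [0.4598 0.0925 0.0239] 0.0014710359430207792 wrist pair w2 plane [0.4632 0.0893]
Lm all [0.5238 0.0836 0.0241] 0.0011837236126229138 wrist pair w2 plane [0.5254 0.0808]
Le all [0.5971 0.0734 0.0244] 0.0016262598012871405 wrist pair w2 plane [0.5977 0.0712]
Sr all [ 0.5796 -0.0769  0.0245] 0.001257237743129534 wrist pair w2 plane [ 0.5805 -0.0767]
L [[0.4303451121136568, 0.1441459347875364], [0.4154720784310827, 0.046856664550444266], [0.6351655253581042, 0.017571798394968002], [0.6480384033238916, 0.11462689220230005]]
[0.5323 0.0808 0.033 ] 172.34285544788568 [array([0.4609, 0.0904]), array([0.5243, 0.0819]), array([0.5977, 0.072 ])]
S [[0.45711151096964153, -0.04633869192091672], [0.46918630323547905, -0.13843702350878928], [0.6302726180943683, -0.11924295034215034], [0.6195839769514643, -0.02181386984987059]]
[ 0.544  -0.0815  0.033 ] -172.30486377008967 [array([ 0.5084, -0.0863]), array([ 0.5797, -0.0766])]
sq [ 0.5097 -0.0872] [[ 0.5365 -0.0542]
 [ 0.5411 -0.115 ]
 [ 0.4841 -0.1199]
 [ 0.4772 -0.0597]]
```

Call:
{"api": "move_arm", "payload": {"motion": [[[0.006,0.05,0.038],[0,0,0],0.75],[[0.006,0.05,0.038],[0,0,0],0.75],[[0.006,0.05,0.038],[0,0,0],0.75],[[0.006,0.05,0.038],[0,0,0],0.75],[[0.006,0.05,0.038],[0,0,0],0.75],[[0.006,0.05,0.038],[0,0,0],0.75],[[0,0,0],[0,0,0],0.75],[[0,0,0],[0,0,0],0.75],[[0,0,0],[0,0,0],0.75]]}}

```text
clock: 3.4
position: [0.5338, -0.3358, 0.1623]
ee_rot: [1.0, -0.0, 0.0, 0.0]
ft_force: [-0.3, 0.6, 0.4]
grip_width: 0.877
grasp_force: 0.0
```

```bash
python3 - <<'E'
from h import *
np.set_printoptions(precision=4,suppress=True)
c=snap("wrist","w3");big(c,"w3b");print(-np.array(c["R"]).T@c["t"])
E
```

```text
[ 0.6034 -0.3364  0.3038]
```

View pics/w3b.png

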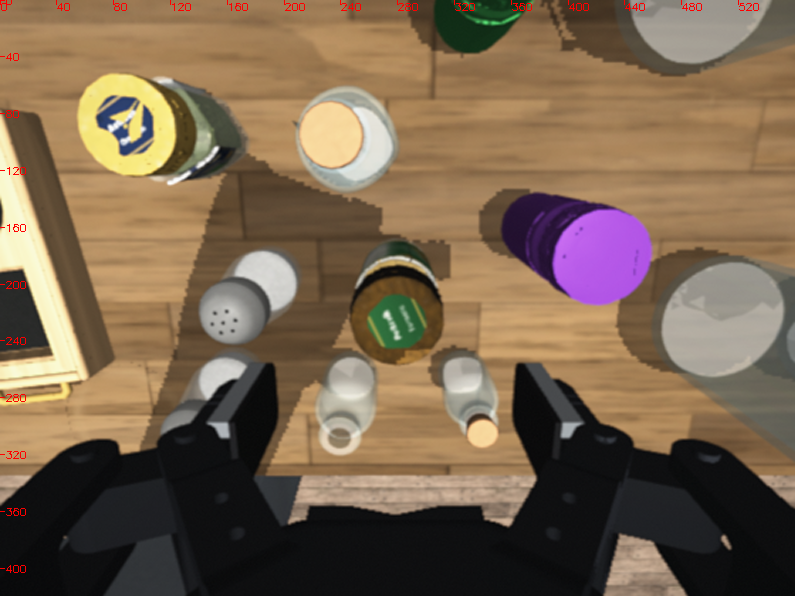

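Cap of the round jar sits centred between the fingers at (280,224). The tall cork at (235,95) and the purple one at (423,180) are clear of them. I descend and grip.

Call:
{"api": "move_arm", "payload": {"motion": [[[0,0.002,0.039],[0,0,0],0.5],[[0,0,0.039],[0,0,0],0.5],[[0,0,0.039],[0,0,0],0.5],[[0,0,0.039],[0,0,0],0.5],[[0,0,0],[0,0,0],0.5],[[0,0,0],[0,0,0],-1],[[0,0,0],[0,0,0],-1],[[0,0,0],[0,0,0],-1],[[0,0,0],[0,0,0],-1],[[0,0,0],[0,0,0],-1],[[0,0,0],[0,0,0],-1]], "newtons": 30}}

```text
clock: 4.55
position: [0.5353, -0.3378, 0.0471]
ee_rot: [1.0, 0.0, 0.002, 0.001]
ft_force: [0.5, 1.1, 7.2]
grip_width: 0.507
grasp_force: 24.7
```

```bash
python3 - <<'E'
from h import *
np.set_printoptions(precision=4,suppress=True)
B=load("w2");E=load("w3");A=load("w1")
for k,ps in dict(sh2=((562,220),(234,309)),small=((703,296),(482,431)),square=((540,104),(126,124)),tall=((681,107),(332,135)),round=((679,214),(397,318))).items():
    print(k,*tri([(c,(p[0]/1.42,p[1]/1.42)) for c,p in zip((B,E),ps)]))
o=manip.get_obs();print(o["joint_pos"])
im=E["pixels"][40:145,40:185,::-1];cv2.imwrite("pics/sq.png",cv2.resize(np.ascontiguousarray(im),None,fx=5,fy=5,interpolation=cv2.INTER_CUBIC))
E
```

```text
sh2 [ 0.5292 -0.2545  0.0768] 0.0013486732309209752
small [ 0.4619 -0.3841  0.0808] 0.00022620281119289855
square [ 0.6181 -0.223   0.0951] 0.0003510423708200072
tall [ 0.6126 -0.3136  0.1245] 1.6635533309905636e-05
round [ 0.5354 -0.3374  0.104 ] 0.00048176634289752196
[ 0.7601  0.5292 -0.3497  1.6157  0.2032  1.0286 -1.2207]
```

View pics/sq.png

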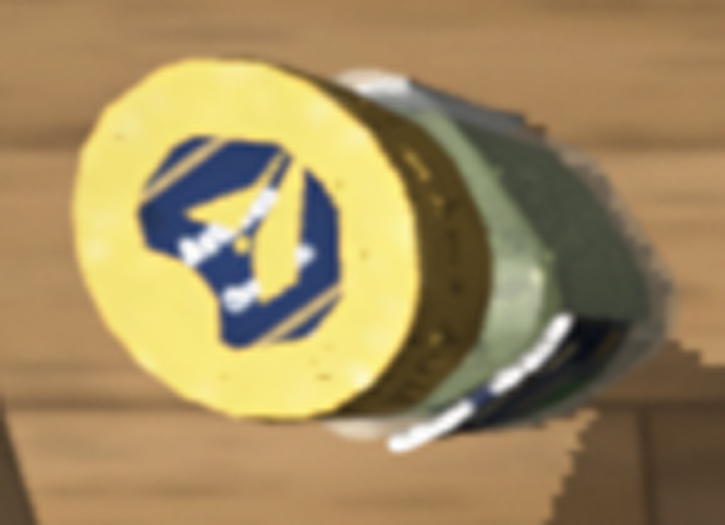

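Call:
{"api": "move_arm", "payload": {"motion": [[[0,0,-0.05],[0,0,0],-1],[[0,0,-0.05],[0,0,0],-1],[[0,0,-0.05],[0,0,0],-1],[[0,0,-0.05],[0,0,0],-1],[[0,-0.06,0],[0,0,0],-1],[[0,-0.06,0],[0,0,0],-1],[[0,-0.06,0],[0,0,0],-1],[[0,-0.06,0],[0,0,0],-1],[[0,-0.06,0],[0,0,0],-1],[[0,-0.06,0],[0,0,0],-1],[[0,-0.06,0],[0,0,0],-1],[[0,-0.06,0],[0,0,0],-1]]}}

```text
clock: 5.75
position: [0.5335, 0.024, 0.1956]
ee_rot: [1.0, -0.0, 0.001, 0.0]
ft_force: [1.3, 0.1, -1.9]
grip_width: 0.509
grasp_force: 24.2
```

Call:
{"api": "move_arm", "payload": {"motion": [[[0,-0.06,0],[0,0,0],-1],[[0,0,0],[0,0,-0.182],-1],[[0,0,0],[0,0,-0.182],-1],[[0,0,0],[0,0,-0.182],-1],[[0,0,0],[0,0,-0.182],-1],[[0,0,0],[0,0,-0.182],-1],[[0,0,0],[0,0,-0.182],-1],[[0,0,0],[0,0,-0.182],-1],[[0,0,0],[0,0,-0.182],-1],[[0,0,0],[0,0,-0.182],-1],[[0,0,0],[0,0,-0.182],-1],[[0,0,0],[0,0,-0.18],-1]]}}

```text
clock: 6.95
position: [0.5338, 0.0672, 0.1953]
ee_rot: [0.705, 0.709, 0.0, 0.001]
ft_force: [-0.8, -0.5, -2.1]
grip_width: 0.505
grasp_force: 24.2
```

Call:
{"api": "move_arm", "payload": {"motion": [[[0.003,0.042,0],[0,0,0],-1],[[0.003,0.042,0],[0,0,0],-1],[[0,0,0.053],[0,0,0],-1],[[0,0,0.053],[0,0,0],-1],[[0,0,0],[0,0,0],-1],[[0,0,0],[0,0,0],-1]]}}

```text
clock: 7.55
position: [0.5968, 0.0719, 0.1162]
ee_rot: [0.707, 0.707, -0.0, 0.0]
ft_force: [1.0, -0.4, -0.4]
grip_width: 0.506
grasp_force: 23.7
```

```bash
python3 - <<'E'
from h import *
np.set_printoptions(precision=4,suppress=True)
a=snap("scene","s4");b=snap("side","d4");w=snap("wrist","w4")
f=lambda c,x0,y0,ww,hh:cv2.resize(np.ascontiguousarray(c["pixels"][y0:y0+hh,x0:x0+ww,::-1]),(400,300),interpolation=cv2.INTER_CUBIC)
im=np.vstack([np.hstack([f(a,140,60,160,120),f(b,130,180,160,120)]),np.hstack([f(w,0,0,560,420),f(a,230,140,200,150)])]);cv2.imwrite("pics/m4.png",im)
E=load("w3");g=lambda p:plane(E,(40+p[0]/5,40+p[1]/5),.062)
d=g((570,320))-g((395,445));print(np.degrees(np.arctan2(d[1],d[0])));d=g((545,280))-g((430,100));print(np.degrees(np.arctan2(d[1],d[0])))
E
```

```text
-57.49977401815964
-150.50373888949653
```

View pics/m4.png

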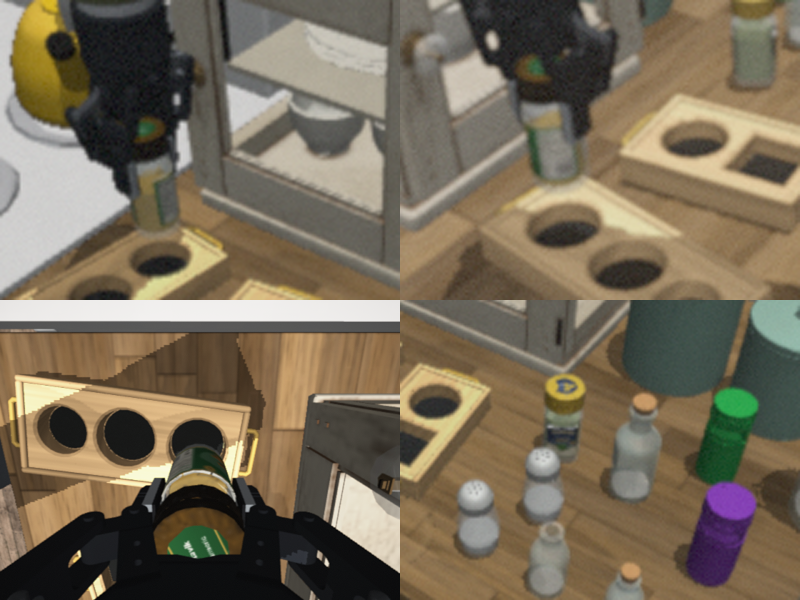

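The montage shows the jar upright over the far end well in both views. I lower, release and rise.

Call:
{"api": "move_arm", "payload": {"motion": [[[0,0,0.026],[0,0,0],-1],[[0,0,0.026],[0,0,0],-1],[[0,0,0.026],[0,0,0],-1],[[0,0,0],[0,0,0],-1],[[0,0,0],[0,0,0],0.4],[[0,0,0],[0,0,0],0.4],[[0,0,0],[0,0,0],0.4],[[0,0,-0.04],[0,0,0],0.4],[[0,0,-0.05],[0,0,0],0.4],[[0,0,-0.06],[0,0,0],0.4],[[0,0,-0.06],[0,0,0],0.4],[[0,0,0],[0,0,0],0.4]]}}

```text
clock: 8.9
position: [0.5994, 0.0732, 0.2215]
ee_rot: [0.707, 0.707, 0.004, 0.003]
ft_force: [0.7, 0.2, -0.6]
grip_width: 0.697
grasp_force: 0.0
```

```bash
python3 - <<'E'
from h import *
np.set_printoptions(precision=4,suppress=True)
a=snap("scene","s5");b=snap("side","d5");w=snap("wrist","w5")
f=lambda c,x0,y0,ww,hh:cv2.resize(np.ascontiguousarray(c["pixels"][y0:y0+hh,x0:x0+ww,::-1]),(400,300),interpolation=cv2.INTER_CUBIC)
im=np.vstack([np.hstack([f(a,140,60,160,120),f(b,130,180,160,120)]),np.hstack([f(w,0,0,560,420),f(w,140,120,280,210)])]);cv2.imwrite("pics/m5.png",im)
E
```

```text
(no output)
```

View pics/m5.png

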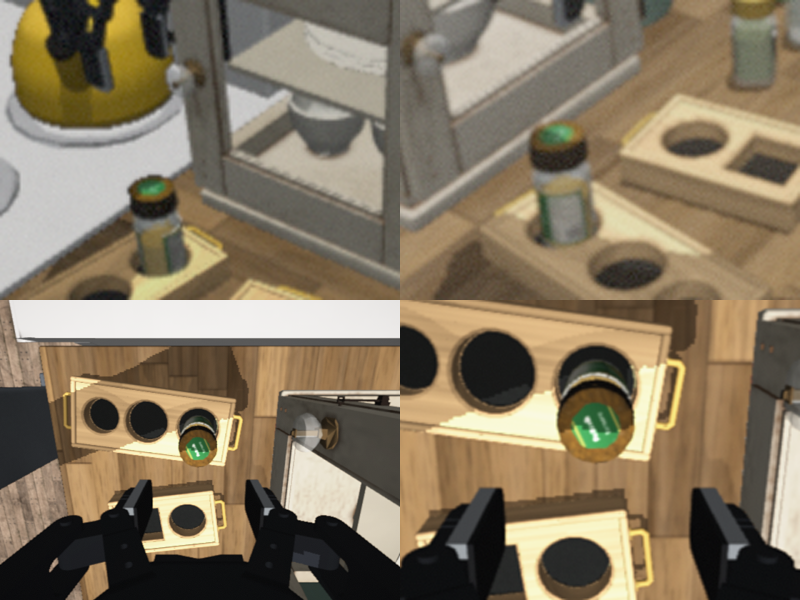

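Call:
{"api": "move_arm", "payload": {"motion": [[[-0.064,0.004,0],[0,0,0],0.5],[[-0.064,0.004,0],[0,0,0],0.5],[[-0.064,0.004,0],[0,0,0],0.5],[[-0.064,0.004,0],[0,0,0],0.5],[[-0.064,0.004,0],[0,0,0],0.5],[[-0.064,0.004,0],[0,0,0],0.5],[[-0.012,0,0],[0,0,-0.178],0.5],[[0,0,0],[0,0,-0.178],0.5],[[0,0,0],[0,0,-0.178],0.5],[[0,0,0],[0,0,-0.178],0.5],[[0,0,0],[0,0,0],0.5],[[0,0,0],[0,0,0],0.5]]}}

```text
clock: 10.25
position: [0.6142, -0.225, 0.213]
ee_rot: [0.486, 0.874, -0.0, -0.001]
ft_force: [1.3, 0.3, -0.4]
grip_width: 0.748
grasp_force: 0.0
```

```bash
python3 - <<'E'
from h import *
c=snap("wrist","w6");big(c,"w6b")
o=manip.get_obs();print(o["position"],o["joint_pos"])
E
```

```text
[ 0.61428678 -0.22504555  0.21322822] [ 0.8150359   0.51418823 -0.763648    1.36772081  0.35216711  1.39876031
  0.61205438]
```

View pics/w6b.png

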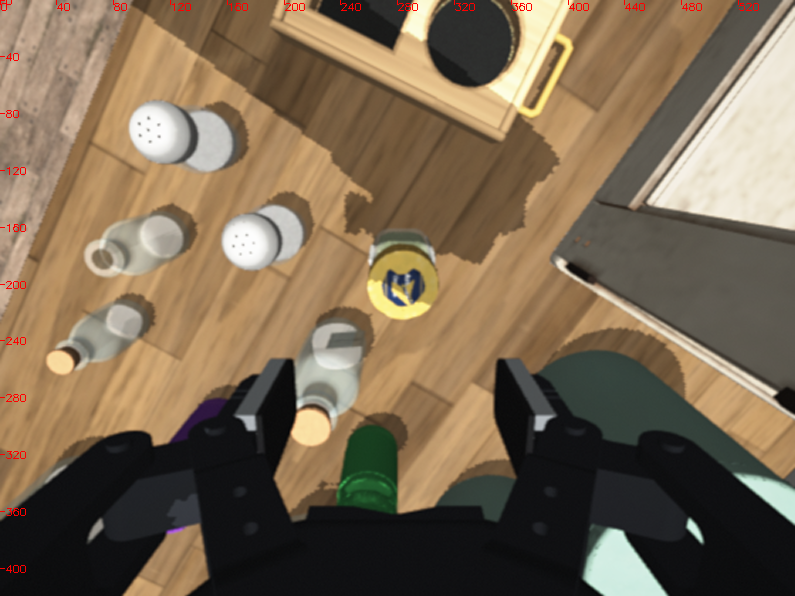

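```bash
cat >> h.py <<'E'
from scipy.spatial.transform import Rotation
def delta(target,turn_deg=0):
    o=manip.get_obs();R=Rotation.from_quat(o["ee_rot"]).as_matrix();d=R.T@(np.array(target)-o["position"])
    psi=np.degrees(np.arctan2(R[1,0],R[0,0]));print("psi",psi,"shift units",np.round(d/.75,4),"m",np.round(d,4))
E
python3 - <<'E'
from h import *
np.set_printoptions(precision=4,suppress=True)
x,r=tri([(load("w6"),(402.5/1.42,283/1.42)),(load("w2"),(540/1.42,104/1.42)),(load("w3"),(126/1.42,124/1.42))]);print(x,r)
E=load("w6");print(plane(E,(402.5/1.42,283/1.42),.096))
d=plane(E,(433/1.42,234/1.42),.06)-plane(E,(372/1.42,235/1.42),.06);print(np.degrees(np.arctan2(d[1],d[0])))
delta([x[0],x[1],.038])
im=E["pixels"][150:235,245:325,::-1]
cv2.imwrite("pics/sq2.png",cv2.resize(np.ascontiguousarray(im),None,fx=5,fy=5,interpolation=cv2.INTER_CUBIC))
E
```

```text
[ 0.6179 -0.2226  0.0944] 0.0008220419389336922
[ 0.6171 -0.2216  0.096 ]
32.74133994667303
psi 121.80979973264937 shift units [-0.      0.006   0.2336] m [-0.      0.0045  0.1752]
```

View pics/sq2.png

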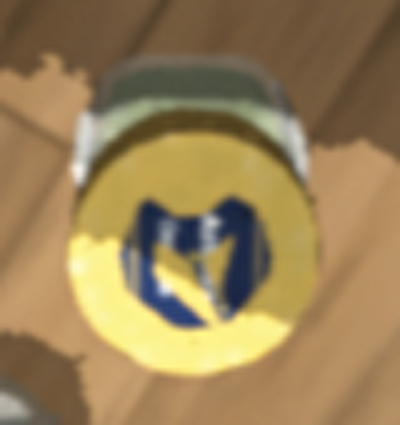

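The close crop shows the square jar's sides in line with the tool to about a degree, cap centre at about (283,199) in the wrist picture. I descend and grip.

Call:
{"api": "move_arm", "payload": {"motion": [[[0,0.006,0.039],[0,0,0],0.5],[[0,0,0.039],[0,0,0],0.5],[[0,0,0.039],[0,0,0],0.5],[[0,0,0.039],[0,0,0],0.5],[[0,0,0.039],[0,0,0],0.5],[[0,0,0.039],[0,0,0],0.5],[[0,0,0],[0,0,0],0.5],[[0,0,0],[0,0,0],-1],[[0,0,0],[0,0,0],-1],[[0,0,0],[0,0,0],-1],[[0,0,0],[0,0,0],-1],[[0,0,0],[0,0,0],-1]]}}

```text
clock: 11.5
position: [0.6194, -0.223, 0.0403]
ee_rot: [0.485, 0.875, 0.0, 0.001]
ft_force: [-2.0, 0.4, 6.3]
grip_width: 0.47
grasp_force: 32.3
```

Call:
{"api": "move_arm", "payload": {"motion": [[[0,0,-0.053],[0,0,0],-1],[[0,0,-0.053],[0,0,0],-1],[[0,0,-0.053],[0,0,0],-1],[[0,0,0],[0,0,0.179],-1],[[0,0,0],[0,0,0.179],-1],[[0,0,0],[0,0,0.178],-1],[[0.05,-0.03,0],[0,0,0],-1],[[0.05,-0.03,0],[0,0,0],-1],[[0.05,-0.03,0],[0,0,0],-1],[[0.05,-0.03,0],[0,0,0],-1],[[0,0,0],[0,0,0],-1],[[0,0,0],[0,0,0],-1]]}}

```text
clock: 12.7
position: [0.5085, -0.0862, 0.1585]
ee_rot: [0.656, 0.755, -0.0, 0.001]
ft_force: [0.4, -0.8, -2.3]
grip_width: 0.472
grasp_force: 31.5
```

```bash
python3 - <<'E'
from h import *
delta([.5087,-.0865,.050])
E
```

```text
psi 97.9733063280662 shift units [-1.000e-04  1.000e-04  1.447e-01] m [-1.000e-04  1.000e-04  1.085e-01]
```

Call:
{"api": "move_arm", "payload": {"motion": [[[0,0,0.036],[0,0,0],-1],[[0,0,0.036],[0,0,0],-1],[[0,0,0.036],[0,0,0],-1],[[0,0,0.036],[0,0,0],-1],[[0,0,0],[0,0,0],-1],[[0,0,0],[0,0,0],0.3],[[0,0,0],[0,0,0],0.3],[[0,0,0],[0,0,0],0.3]]}}

```text
clock: 13.5
position: [0.5092, -0.087, 0.0506]
ee_rot: [0.657, 0.754, 0.0, 0.001]
ft_force: [0.1, -0.1, 0.7]
grip_width: 0.65
grasp_force: 0.0
```

Call:
{"api": "move_arm", "payload": {"motion": [[[0,0,-0.04],[0,0,0],0.3],[[0,0,-0.05],[0,0,0],0.3],[[0,0,-0.06],[0,0,0],0.3],[[0,0,-0.06],[0,0,0],0.3],[[0,0,-0.03],[0,0,0.18],0.3],[[0,0,0],[0,0,0.18],0.3],[[0,0,0],[0,0,0.18],0.3],[[0,0,0],[0,0,0.18],0.3],[[0,0,0],[0,0,0.18],0.3],[[0,0,0],[0,0,0.18],0.3],[[0,0,0],[0,0,0.18],0.3]]}}

```text
clock: 14.6
position: [0.5087, -0.0866, 0.2305]
ee_rot: [0.937, 0.349, 0.0, 0.0]
ft_force: [-0.1, -0.1, 0.0]
grip_width: 0.65
grasp_force: 0.0
```

```bash
python3 - <<'E'
from h import *
np.set_printoptions(precision=4,suppress=True)
delta([.5287,-.254,.16])
S=snap("scene","s7");D=snap("side","d7");W=snap("wrist","w7");print(-np.array(W["R"]).T@W["t"])
# yellow cap mask
for n,c in (("scene",S),("side",D)):
    h=cv2.cvtColor(c["pixels"],cv2.COLOR_RGB2HSV);m=cv2.inRange(h,(20,150,110),(32,255,255))
    k,l,st,ce=cv2.connectedComponentsWithStats(m)
    print(n,[(ce[i].round(1).tolist(),st[i,2:5].tolist()) for i in range(1,k) if st[i,4]>60])
    for z in(.104,.084):print(proj(c,np.array([.5087,-.0865,z])))
E
```

```text
psi 40.869532316822095 shift units [-0.1259  0.1861  0.0941] m [-0.0944  0.1396  0.0706]
[ 0.5613 -0.0413  0.3719]
scene [([178.2, 64.3], [23, 29, 407]), ([155.2, 79.8], [21, 52, 623]), ([190.9, 90.8], [12, 19, 131]), ([227.5, 186.4], [19, 12, 103])]
(np.float64(227.71874472765415), np.float64(183.2756192628923))
(np.float64(228.62784631901874), np.float64(190.4721356421262))
side [([15.7, 311.9], [39, 88, 1922])]
(np.float64(275.7880215579408), np.float64(212.2669298532806))
(np.float64(276.0430587465791), np.float64(220.36008436331602))
```

Call:
{"api": "move_arm", "payload": {"motion": [[[0,0,0],[0,0,0.182],0.3],[[0,0,0],[0,0,0.182],0.3],[[0,0,0],[0,0,0.182],0.3],[[0,0,0],[0,0,0.182],0.3],[[0,0,0],[0,0,0.182],0.3],[[0.0065,0.056,0.01],[0,0,0],0.3],[[0.0065,0.056,0.02],[0,0,0],0.3],[[0.0065,0.056,0.03],[0,0,0],0.3],[[0.0065,0.056,0.03],[0,0,0],0.3],[[0,0,0],[0,0,0],0.3],[[0,0,0],[0,0,0],0.3]]}}

```text
clock: 15.85
position: [0.5285, -0.2551, 0.1616]
ee_rot: [1.0, 0.003, -0.0, -0.001]
ft_force: [0.5, -0.3, -0.0]
grip_width: 0.654
grasp_force: 0.0
```

```bash
python3 - <<'E'
from h import *
np.set_printoptions(precision=4,suppress=True)
delta([.5287,-.2545,.051])
W=snap("wrist","w8")
h=cv2.cvtColor(W["pixels"],cv2.COLOR_RGB2HSV);m=cv2.inRange(h,(0,0,110),(179,35,255))
k,l,st,ce=cv2.connectedComponentsWithStats(m)
print([(ce[i].round(1).tolist(),st[i,:5].tolist()) for i in range(1,k) if st[i,4]>150])
for X in([.5287,-.2545,.09],[.457,-.2235,.09],[.4615,-.3845,.082]):print(proj(W,np.array(X)))
E
```

```text
psi 0.35748742879469037 shift units [ 0.0005 -0.0007  0.1475] m [ 0.0003 -0.0005  0.1106]
[([555.6, 8.9], [550, 0, 10, 24, 162]), ([354.2, 92.6], [321, 54, 74, 71, 2903]), ([110.1, 143.5], [96, 93, 32, 115, 384]), ([278.2, 183.0], [255, 170, 45, 33, 816]), ([273.7, 212.9], [252, 192, 45, 43, 1510]), ([556.4, 230.0], [552, 208, 8, 44, 241]), ([244.5, 263.0], [224, 246, 42, 37, 1154]), ([326.5, 264.0], [312, 247, 28, 37, 790]), ([417.0, 269.9], [394, 247, 51, 50, 1463]), ([236.6, 301.0], [216, 283, 42, 38, 1240]), ([329.7, 293.5], [321, 285, 18, 19, 176])]
(np.float64(276.11756606303214), np.float64(218.69698385764582))
(np.float64(233.9636205066798), np.float64(310.1887092039492))
(np.float64(446.04385804670073), np.float64(300.1958945176421))
```

Call:
{"api": "move_arm", "payload": {"motion": [[[0.002,-0.002,0.037],[0,0,0],0.3],[[0,0,0.037],[0,0,0],0.3],[[0,0,0.037],[0,0,0],0.3],[[0,0,0.037],[0,0,0],0.3],[[0,0,0],[0,0,0],0.3],[[0,0,0],[0,0,0],-1],[[0,0,0],[0,0,0],-1],[[0,0,0],[0,0,0],-1],[[0,0,0],[0,0,0],-1],[[0,0,0],[0,0,0],-1],[[0,0,0],[0,0,0],-1]]}}

```text
clock: 17.0
position: [0.532, -0.253, 0.0536]
ee_rot: [1.0, 0.003, 0.002, 0.001]
ft_force: [0.1, 0.6, 8.3]
grip_width: 0.385
grasp_force: 30.2
```

Call:
{"api": "move_arm", "payload": {"motion": [[[0,0,-0.046],[0,0,0],-1],[[0,0,-0.046],[0,0,0],-1],[[0,0,-0.046],[0,0,0],-1],[[0,0,-0.046],[0,0,0],-1],[[0.016,-0.058,0],[0,0,0],-1],[[0.016,-0.058,0],[0,0,0],-1],[[0.016,-0.058,0],[0,0,0],-1],[[0.016,-0.058,0],[0,0,0],-1],[[0,0,0],[0,0,0],-1],[[0,0,0],[0,0,0],-1]]}}

```text
clock: 18.0
position: [0.5779, -0.0774, 0.1901]
ee_rot: [1.0, 0.004, 0.0, 0.0]
ft_force: [-0.7, -1.6, -2.0]
grip_width: 0.387
grasp_force: 29.7
```

```bash
python3 - <<'E'
from h import *
delta([.5797,-.0768,.063])
E
```

```text
psi 0.42861516159553076 shift units [ 0.0023 -0.0009  0.1695] m [ 0.0017 -0.0006  0.1271]
```

Call:
{"api": "move_arm", "payload": {"motion": [[[0.002,0,0.034],[0,0,0],-1],[[0,0,0.034],[0,0,0],-1],[[0,0,0.034],[0,0,0],-1],[[0,0,0.034],[0,0,0],-1],[[0,0,0.033],[0,0,0],-1],[[0,0,0],[0,0,0],-1],[[0,0,0],[0,0,0],0.2],[[0,0,0],[0,0,0],0.2],[[0,0,0],[0,0,0],0.2]]}}

```text
clock: 18.9
position: [0.5794, -0.0793, 0.0633]
ee_rot: [1.0, 0.002, 0.001, 0.0]
ft_force: [-0.6, -0.9, 0.0]
grip_width: 0.598
grasp_force: 0.0
```

Call:
{"api": "move_arm", "payload": {"motion": [[[0,0,-0.04],[0,0,0],0.3],[[0,0,-0.05],[0,0,0],0.3],[[0,0,-0.05],[0,0,0],0.3],[[-0.027,0.05,0],[0,0,0],0.3],[[-0.055,0.035,0],[0,0,0],0.3],[[-0.055,0.035,0],[0,0,0],0.3],[[-0.02,0.058,0],[0,0,0],0.3],[[0,0.018,0],[0,0,0],0.3],[[0,0,0],[0,0,0],0.3],[[0,0,0],[0,0,0],0.3]]}}

```text
clock: 19.9
position: [0.4627, -0.2254, 0.1678]
ee_rot: [1.0, 0.003, 0.0, -0.0]
ft_force: [-0.6, 1.0, -0.3]
grip_width: 0.65
grasp_force: 0.0
```

```bash
python3 - <<'E'
from h import *
np.set_printoptions(precision=4,suppress=True)
delta([.458,-.2245,.051])
W=snap("wrist","w9");snap("scene","s9");snap("side","d9")
h=cv2.cvtColor(W["pixels"],cv2.COLOR_RGB2HSV);m=cv2.inRange(h,(0,0,110),(179,35,255));m[:, :150]=0;m[:,420:]=0
k,l,st,ce=cv2.connectedComponentsWithStats(m)
print([(ce[i].round(1).tolist(),st[i,:5].tolist()) for i in range(1,k) if st[i,4]>150])
for X in([.458,-.2245,.088],[.458,-.2245,.07]):print(proj(W,np.array(X)))
# placed shaker: grey top in side & scene
for c in map(load,("s9","d9")):
    u,v=proj(c,np.array([.5797,-.0768,.09]));p=c["pixels"][int(v)-25:int(v)+25,int(u)-25:int(u)+25]
    h=cv2.cvtColor(p,cv2.COLOR_RGB2HSV);m=cv2.inRange(h,(0,0,120),(179,40,255));k,l,st,ce=cv2.connectedComponentsWithStats(m)
    print((u,v),[((ce[i]+[int(u)-25,int(v)-25]).round(1).tolist(),st[i,2:5].tolist()) for i in range(1,k) if st[i,4]>60])
E
```

```text
psi 0.29413695076794827 shift units [-0.0063 -0.0011  0.1558] m [-0.0048 -0.0008  0.1168]
[([390.8, 18.0], [360, 0, 60, 41, 1623]), ([276.8, 188.1], [255, 175, 44, 32, 822]), ([369.2, 201.2], [345, 180, 54, 49, 1491]), ([274.2, 218.4], [253, 198, 44, 42, 1425]), ([256.8, 286.3], [248, 274, 17, 26, 387])]
(np.float64(275.78807209257), np.float64(221.866961051758))
(np.float64(275.9322341037976), np.float64(214.3638136589854))
(np.float64(245.8734345103124), np.float64(168.6465538081835)) [([244.2, 188.5], [10, 11, 62])]
(np.float64(245.67353651764878), np.float64(210.30517095889908)) [([249.4, 212.1], [16, 13, 164]), ([250.4, 227.8], [18, 16, 218])]
```

Call:
{"api": "move_arm", "payload": {"motion": [[[-0.005,-0.002,0.039],[0,0,0],0.3],[[0,0,0.039],[0,0,0],0.3],[[0,0,0.039],[0,0,0],0.3],[[0,0,0.039],[0,0,0],0.3],[[0,0,0],[0,0,0],0.3],[[0,0,0],[0,0,0],-1],[[0,0,0],[0,0,0],-1],[[0,0,0],[0,0,0],-1],[[0,0,0],[0,0,0],-1],[[0,0,0],[0,0,0],-1],[[0,0,0],[0,0,0],-1]]}}

```text
clock: 21.15
position: [0.4595, -0.2249, 0.052]
ee_rot: [1.0, 0.002, 0.001, 0.001]
ft_force: [0.3, 1.9, 6.5]
grip_width: 0.39
grasp_force: 30.8
```

Call:
{"api": "move_arm", "payload": {"motion": [[[0,0,-0.05],[0,0,0],-1],[[0,0,-0.05],[0,0,0],-1],[[0,0,-0.05],[0,0,0],-1],[[0,0,-0.05],[0,0,0],-1],[[0.012,-0.058,0],[0,0,0],-1],[[0.012,-0.058,0],[0,0,0],-1],[[0.012,-0.058,0],[0,0,0],-1],[[0.012,-0.058,0],[0,0,0],-1],[[0.012,-0.058,0],[0,0,0],-1],[[0.012,-0.058,0],[0,0,0],-1],[[0.012,-0.058,0],[0,0,0],-1],[[0,0,0],[0,0,0],-1]]}}

```text
clock: 22.35
position: [0.5196, 0.0871, 0.2012]
ee_rot: [1.0, 0.007, 0.001, -0.001]
ft_force: [-0.6, -0.2, -1.7]
grip_width: 0.388
grasp_force: 30.4
```

```bash
python3 - <<'E'
from h import *
print(manip.get_obs()["joint_pos"].round(2))
delta([.5240,.0822,.063])
E
```

```text
[ 0.47  0.22 -0.81  1.73  0.17  1.26 -1.94]
psi 0.7562964728439995 shift units [0.0055 0.0071 0.1843] m [0.0042 0.0053 0.1382]
```

Call:
{"api": "move_arm", "payload": {"motion": [[[0.0055,0.007,0],[0,0,0],-1],[[0,0,0.037],[0,0,0],-1],[[0,0,0.037],[0,0,0],-1],[[0,0,0.037],[0,0,0],-1],[[0,0,0.037],[0,0,0],-1],[[0,0,0.037],[0,0,0],-1],[[0,0,0],[0,0,0],-1],[[0,0,0],[0,0,0],0.2],[[0,0,0],[0,0,0],0.2],[[0,0,0],[0,0,0],0.2]]}}

```text
clock: 23.35
position: [0.5245, 0.0732, 0.0621]
ee_rot: [1.0, 0.001, 0.0, 0.001]
ft_force: [0.0, 0.5, 0.5]
grip_width: 0.599
grasp_force: 0.0
```

Call:
{"api": "move_arm", "payload": {"motion": [[[0,0,-0.04],[0,0,0],0.3],[[0,0,-0.05],[0,0,0],0.3],[[0,0,-0.06],[0,0,0],0.3],[[-0.009,0.062,0],[0,0,0],0.3],[[-0.009,0.062,0],[0,0,0],0.3],[[-0.009,0.062,0],[0,0,0],0.3],[[-0.009,0.062,0],[0,0,0],0.3],[[-0.009,0.062,0],[0,0,0],0.3],[[-0.009,0.062,0],[0,0,0],0.3],[[-0.009,0.062,0],[0,0,0],0.3],[[-0.009,0.062,0],[0,0,0],0.3],[[-0.009,0.062,0],[0,0,0],0.3]]}}

```text
clock: 24.55
position: [0.4641, -0.3468, 0.1749]
ee_rot: [1.0, 0.002, 0.0, 0.001]
ft_force: [0.8, 1.2, 0.9]
grip_width: 0.647
grasp_force: 0.0
```

Call:
{"api": "move_arm", "payload": {"motion": [[[0,0.062,0],[0,0,0],0.1],[[0,0,0],[0,0,0],0.1],[[0,0,0],[0,0,0],0.1]]}}

```text
clock: 24.85
position: [0.4644, -0.3922, 0.1742]
ee_rot: [1.0, 0.001, -0.0, 0.0]
ft_force: [-0.1, 0.0, -0.4]
grip_width: 0.553
grasp_force: 0.0
```

```bash
python3 - <<'E'
from h import *
np.set_printoptions(precision=4,suppress=True)
delta([.4616,-.3842,.028])
W=snap("wrist","w10");s=snap("scene","s10");d=snap("side","d10")
h=cv2.cvtColor(W["pixels"],cv2.COLOR_RGB2HSV);m=cv2.inRange(h,(5,80,150),(18,170,255));m[:150]=0;m[300:]=0
k,l,st,ce=cv2.connectedComponentsWithStats(m)
print([(ce[i].round(1).tolist(),st[i,:5].tolist()) for i in range(1,k) if st[i,4]>100])
print(proj(W,np.array([.4616,-.3842,.082])))
f=lambda c,x0,y0,ww,hh:cv2.resize(np.ascontiguousarray(c["pixels"][y0:y0+hh,x0:x0+ww,::-1]),(400,300),interpolation=cv2.INTER_CUBIC)
cv2.imwrite("pics/m10.png",np.vstack([np.hstack([f(s,130,120,160,120),f(d,150,170,180,135)]),np.hstack([f(W,0,0,560,420),f(W,180,150,200,150)])]))
E
```

```text
psi 0.07752448469843207 shift units [-0.0037 -0.0106  0.1949] m [-0.0028 -0.008   0.1462]
[([33.2, 159.9], [9, 150, 49, 22, 722]), ([67.8, 209.9], [0, 150, 149, 120, 12720]), ([350.7, 218.2], [223, 150, 337, 122, 18904]), ([296.6, 267.6], [265, 264, 63, 8, 485])]
(np.float64(266.4070664479358), np.float64(214.10961275521376))
```

View pics/m10.png

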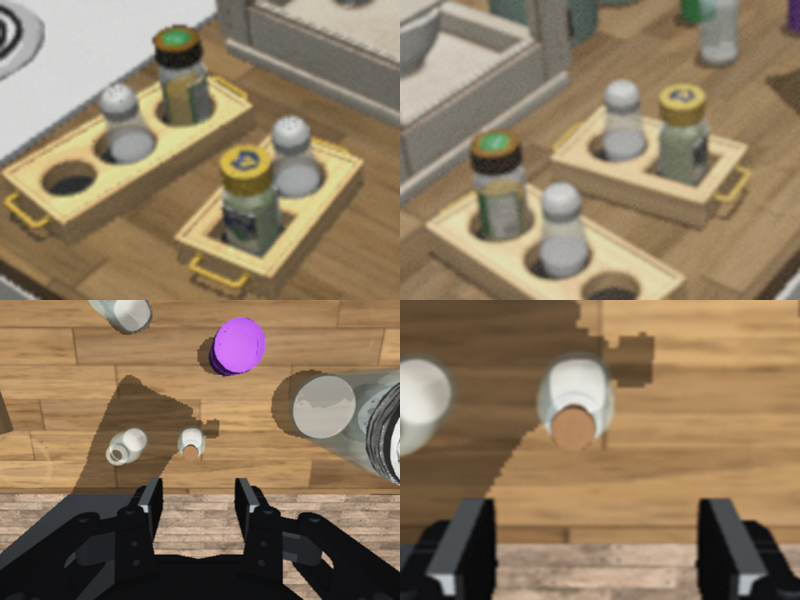

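The montage shows all four pieces upright in their wells, and the small cork at wrist pixel (266,213.5), where predicted. I pick the small corked bottle.

Call:
{"api": "move_arm", "payload": {"motion": [[[-0.004,-0.0105,0],[0,0,0],0.2],[[0,0,0.049],[0,0,0],0.2],[[0,0,0.049],[0,0,0],0.2],[[0,0,0.049],[0,0,0],0.2],[[0,0,0.048],[0,0,0],0.2],[[0,0,0],[0,0,0],0.2],[[0,0,0],[0,0,0],-1],[[0,0,0],[0,0,0],-1],[[0,0,0],[0,0,0],-1],[[0,0,0],[0,0,0],-1],[[0,0,0],[0,0,0],-1]]}}

```text
clock: 26.1
position: [0.4636, -0.3834, 0.0301]
ee_rot: [1.0, 0.002, 0.001, 0.001]
ft_force: [-0.6, 1.0, 7.4]
grip_width: 0.359
grasp_force: 31.7
```

```bash
python3 - <<'E'
from h import *
np.set_printoptions(precision=4,suppress=True)
s=load("s10");d=load("d10")
for n,a,b in (("sh1 dome",(119,100),(162,199)),("sh1 base",(130,148),(164,262)),("sh2 dome",(291,131),(222,95)),("sh2 base",(297,180),(224,148)),("square cap",(246,160),(283,93)),("round cap",(178,36),(97,138))):
    print(n,*tri([(s,(130+a[0]/2.5,120+a[1]/2.5)),(d,(150+b[0]/2.222,170+b[1]/2.222))]))
E
```

```text
sh1 dome [0.5202 0.0736 0.084 ] 0.0006654557331031215
sh1 base [0.5223 0.0793 0.0196] 0.0028900491625863884
sh2 dome [ 0.5737 -0.0819  0.0843] 0.0013241294436436416
sh2 base [ 0.5763 -0.0815  0.0222] 0.002575001210626924
square cap [ 0.5071 -0.0895  0.1042] 0.00037358608416455746
round cap [0.5955 0.0654 0.1136] 0.0007789138754203016
```

Call:
{"api": "move_arm", "payload": {"motion": [[[0,0,-0.04],[0,0,0],-1],[[0,0,-0.05],[0,0,0],-1],[[0,0,-0.05],[0,0,0],-1],[[0,0,-0.05],[0,0,0],-1],[[0,-0.06,0],[0,0,0],-1],[[0,-0.06,0],[0,0,0],-1],[[0,-0.06,0],[0,0,0],-1],[[0,-0.06,0],[0,0,0],-1],[[0,-0.06,0],[0,0,0],-1],[[0,-0.06,0],[0,0,0],-1],[[0,-0.06,0],[0,0,0],-1],[[0,-0.06,0],[0,0,0],-1]]}}

```text
clock: 27.3
position: [0.4605, -0.0209, 0.1712]
ee_rot: [1.0, 0.002, 0.001, 0.001]
ft_force: [0.3, -0.3, -0.6]
grip_width: 0.358
grasp_force: 30.9
```

Call:
{"api": "move_arm", "payload": {"motion": [[[0,-0.06,0],[0,0,0],-1],[[0,-0.06,0],[0,0,0],-1],[[-0.002,-0.03,0],[0,0,0],-1],[[0,0,0],[0,0,0],-1],[[0,0,0],[0,0,0],-1],[[0,0,0],[0,0,0],-1],[[0,0,0],[0,0,0],-1],[[0,0,0],[0,0,0],-1]]}}

```text
clock: 28.1
position: [0.4588, 0.089, 0.1706]
ee_rot: [1.0, 0.002, 0.0, 0.0]
ft_force: [-0.0, 0.2, -1.2]
grip_width: 0.36
grasp_force: 30.9
```

```bash
python3 - <<'E'
from h import *
np.set_printoptions(precision=4,suppress=True)
for i in range(3): delta([.4602,.0905,.0395]); vision.camera("side")
W=snap("wrist","w11")
E
```

```text
psi 0.17366401166587317 shift units [ 0.0018 -0.002   0.1747] m [ 0.0013 -0.0015  0.1311]
psi 0.18498966732402916 shift units [ 0.0018 -0.0018  0.1748] m [ 0.0014 -0.0013  0.1311]
psi 0.20560972620716 shift units [ 0.0019 -0.0015  0.1747] m [ 0.0014 -0.0012  0.131 ]
```

Call:
{"api": "move_arm", "payload": {"motion": [[[0.002,-0.002,0.035],[0,0,0],-1],[[0,0,0.035],[0,0,0],-1],[[0,0,0.035],[0,0,0],-1],[[0,0,0.035],[0,0,0],-1],[[0,0,0.02],[0,0,0],-1],[[0,0,0.014],[0,0,0],-1],[[0,0,0],[0,0,0],-1],[[0,0,0],[0,0,0],-1]]}}

```text
clock: 29.1
position: [0.4608, 0.0916, 0.0408]
ee_rot: [1.0, 0.002, 0.0, -0.0]
ft_force: [-0.5, 0.1, -0.7]
grip_width: 0.361
grasp_force: 30.9
```

No contact force and on target, so I release and rise.

Call:
{"api": "move_arm", "payload": {"motion": [[[0,0,0],[0,0,0],0.15],[[0,0,0],[0,0,0],0.15],[[0,0,0],[0,0,0],0.15],[[0,0,-0.03],[0,0,0],0.15],[[0,0,-0.04],[0,0,0],0.15],[[0,0,-0.06],[0,0,0],0.15],[[-0.01,0,-0.06],[0,0,0],0.15],[[-0.01,0,-0.06],[0,0,0],0.15],[[-0.02,0,0],[0,0,0],0.15],[[0,0,0],[0,0,0],0.15],[[0,0,0],[0,0,0],0.15]]}}

```text
clock: 30.2
position: [0.4302, 0.0908, 0.2273]
ee_rot: [1.0, 0.002, 0.0, 0.001]
ft_force: [0.4, -0.4, 0.5]
grip_width: 0.574
grasp_force: 0.0
```

```bash
python3 - <<'E'
from h import *
np.set_printoptions(precision=4,suppress=True)
cs=[snap(n,n+"12") for n in("scene","side","wrist")]
for z,n in ((.090,"cork top"),(.08,"cork mid")):
    print(n,[np.round(proj(c,np.array([.4605,.091,z])),1) for c in cs])
for n,c in zip("sdw",cs):
    h=cv2.cvtColor(c["pixels"],cv2.COLOR_RGB2HSV);m=cv2.inRange(h,(4,80,120),(17,180,255))
    u,v=map(int,proj(c,np.array([.4605,.091,.088])));y0,x0=v-14,u-14
    k,l,st,ce=cv2.connectedComponentsWithStats(np.ascontiguousarray(m[y0:v+14,x0:u+14]))
    print(n,[((ce[i]+[x0,y0]).round(1).tolist(),st[i,2:5].tolist()) for i in range(1,k) if st[i,4]>12])
# did anything unwanted move: compare tall & open regions to the start
a=cv2.imread("pics/scene0.png").astype(int);b=cs[0]["pixels"][:,:,::-1].astype(int)
print("tall",abs(a-b)[180:230,335:362].mean(),"open",abs(a-b)[250:290,294:315].mean(),"ref",abs(a-b)[180:225,382:400].mean())
E
```

```text
cork top [array([151.5, 169.3]), array([242.3, 272.9]), array([277.3, 161.1])]
cork mid [array([152.6, 172.8]), array([242.7, 277.3]), array([277.3, 159.5])]
s [([153.7, 170.4], [14, 7, 49])]
d [([245.0, 267.9], [25, 20, 282])]
w [([278.2, 162.4], [20, 20, 299])]
tall 7.029629629629629 open 4.853174603174603 ref 3.5366255144032923
```

```bash
python3 - <<'E'
from h import *
np.set_printoptions(precision=4,suppress=True)
c=load("wrist12");h=cv2.cvtColor(c["pixels"],cv2.COLOR_RGB2HSV)
g=cv2.inRange(h,(0,0,110),(179,35,255));gr=cv2.inRange(h,(45,80,40),(85,255,255));ye=cv2.inRange(h,(20,150,110),(32,255,255))
for n,m,X in (("sh1",g,(.524,.082,.09)),("sh2",g,(.58,-.077,.09)),("round",gr,(.597,.072,.113)),("square",ye,(.5087,-.0865,.104))):
    u,v=map(int,proj(c,np.array(X)));x0,y0=max(u-30,0),max(v-30,0)
    k,l,st,ce=cv2.connectedComponentsWithStats(np.ascontiguousarray(m[y0:v+30,x0:u+30]))
    for i in range(1,k):
        if st[i,4]>60: p=ce[i]+[x0,y0];print(n,(u,v),p.round(1),st[i,2:5],plane(c,p,X[2]-(.008 if n[:2]=="sh" else 0))[:2])
E
```

```text
sh1 (288, 81) [295.3  85.2] [  43   44 1458] [0.5219 0.0764]
sh2 (502, 2) [502.4  14.5] [  43   32 1215] [ 0.5743 -0.0836]
```

```bash
python3 -c "
from workcell import order
print(order.hand_in())"
```

```text
the job is handed in; nothing more can be done
None
```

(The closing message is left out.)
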